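Free the seized valve on the filtration manifold

TASK

The valve with the flat T-shaped key on the metal manifold has seized. Grip its key from above and rock it back and forth between its stops, at least twice each way, until it breaks free; then turn it anticlockwise (seen from above) all the way open to its far stop and let go. Do not turn the round or the cross-shaped valve beside it.

Things in the scene. Friction and masses are not known exactly. Their poses are not given: they have to be found in the camera images.
- tee_grip (a point): Centre of the seized valve's T-shaped key: an upright flat bar of dark steel, 46 mm long (point x), 11 mm thick (y), 26 mm high (z, 13 mm above and below this point), 87 mm above the worktop, turning about the vertical axis here. Below the bar is a thin stem; 23 mm below this point the 28 mm wide bonnet. One of 3 valves, 110 mm apart; loose glassware up to 75 mm high keeps 65 mm from the axis.
- tee_key (a joint): Angle of the T key, rad, anticlockwise from above positive; 0: square across the manifold; starts within 0.1 of 0; drag 0.1 N m. Seized, it turns only between stops at -0.35 and +0.35. After swings past +0.26, -0.26, +0.26 in turn (more do no harm) the + stop is gone and it turns to its open stop at 1.15; the stop at -0.35 remains. It stays where left.
- round_key (a joint): Angle (rad) of the valve with the round knurled head, 40 mm across, 24 mm high; 0 at the start; not to be turned. All three valves stand in a row, in any order, on one fixed aluminium bar 320 mm long, 50 mm wide and 50 mm high.
- cross_key (a joint): Angle (rad) of the valve with the four-armed cross head, 48 mm across; 0 at the start; not to be turned.

How it is judged:
On the way, in this order (a step that is already met when the one before it is completed fails the run):
1. the T-shaped key is swung anticlockwise to its near stop (first time) (value of joint tee_key above 0.2 rad), for 0.02 s.
2. the T-shaped key is swung back clockwise to its stop (first time) (value of joint tee_key below -0.2 rad), for 0.02 s.
3. the T-shaped key is swung anticlockwise to its near stop (second time) (value of joint tee_key above 0.2 rad), for 0.02 s.
At the end, for the whole second after the job is handed in: The T-shaped key stands at its open stop, within 10 degrees of it (angle above 0.97 rad), at rest and released; the round and cross valves are unturned (value of joint tee_key above 0.97 rad and velocity of joint tee_key between -0.05 and 0.05 rad/s); the robot touches nothing.
It fails at once if the round valve is turned by more than 10 degrees (value of joint round_key above 0.17 rad or value of joint round_key below -0.17 rad).
It fails at once if the cross valve is turned by more than 10 degrees (value of joint cross_key above 0.17 rad or value of joint cross_key below -0.17 rad).
It also fails if it takes over 40 s, if anything falls off the work surface, if the arm or the gripper's body presses on something with over 40 N, if the wrist force passes 120 N, or if a joint passes its speed limit or range.

ROBOT

A 7-joint arm with a two-finger parallel gripper is mounted at the origin on a cart in front of the work surface, level with it; the furniture and walls round the work are solid. World frame = base frame: x ahead of the robot, y to its left, z up, the work surface at z = 0. Lengths are in m, angles in rad, forces in N, time in s.
With the tool pointing down it reaches from about 0.4 to 0.85 m from the base axis. Payload 4.5 kg.
Tool frame: the origin (TCP) lies midway between the tips of the shut fingers; the grasp point (between the pads) lies 19 mm behind it; z points along the fingers, x is the direction in which the jaws open and shut, and the axes are right-handed (so a half turn about z gives the same grasp; the last joint's range is limited). The gripper opens to 85 mm and grips with 20 to 120 N. Pads are 22 mm wide; open, the fingers measure 114 mm over their backs; the gripper's body (76 mm by 85 mm) begins 54 mm behind the grasp point. The pads swing forward as they close: fully open they stand 13 mm farther back than shut.
Start: joints at [1.364, 0.689, -0.195, 1.565, 0.157, 0.902, -0.215], TCP at [0.149, -0.607, 0.231] pointing down, gripper open.
Joint ranges: [-3.01, 3.01], [-0.46, 2.08], [-1.47, 1.51], [0.13, 2.56], [-1, 4.14], [0.04, 2.09], [-2.66, 2.66]. Speed limits (rad/s): [2.57, 2.57, 3.14, 3.14, 3.14, 3.14, 3.14].

INTERFACE

Orientations are given as a rotation vector (axis times angle).
In Python, from bench import get_obs, grab_frame, hand_in gives the robot as it stands.
- The arm moves only by the tool servo_tool, never from a script. Its argument "increments" is text: rows parted by semicolons, each of 7 numbers parted by spaces: the shift along the tool's x, y, z in cm, then the turn, a rotation vector about the tool's x, y, z in rad, then the closure, from 0 (fully open) to 1 (shut). A call has 1 to 8 rows; each row shifts and turns the commanded pose from where the row before left it, along the tool's axes as they then stand; what a row does not reach is not made up. A row lasts 1/10 s, in which the tool goes at most 50 mm and 8.59 degrees, less where a joint would pass 70% of its speed; a pose out of reach is approached as far as the arm can. A call with a gripper value outside its range is refused whole. The fingers move at their own pace and stop on an object; "grip_force" is the grip in N (left out, the last holds). Time passes only in rows, so rows that do not move let the fingers close. It gives the time, the measured TCP pose, the force and the opening at its end, in the units of the state.
- get_obs(): the state, without advancing time (a new reading comes with each control period).
- grab_frame(name): name is "side" or "top"; returns a dict with "frame" (420x560x3 uint8, red, green, blue), "z_map" (420x560 float32, m along the optical axis (not along the pixel's ray), 0 where there is no reading), "mtx" (3x3 intrinsics, pixels), "D" ([k1, k2, p1, p2, k3] as OpenCV has them; the pictures are not rectified), "T" (4x4, takes a point from camera to world coordinates). Camera axes: x right, y up, looking along -z (the intrinsics and any distortion apply to the point x, -y, -z); pixel columns grow to the right and rows downward; lengths in m; the calibration is good to about 2 mm. A picture is of the moment at which its call begins.
- hand_in(): hands the job in, once; it reports no verdict.
The state is a dict: "clock": time; "qpos": joint angles; "joint_vel": joint speeds; "effort": joint torques, N m; "tcp_pos": TCP position; "tool_rot": TCP orientation; "contact_force": force on the tool from outside, world axes, zero at the start; "wrist_torque": the same for the moment, N m; "opening": opening from 0.0 (shut) to 1.0 (fully open).
Only numpy, scipy, OpenCV 4.12 (cv2) and the standard library are available. Lean on these libraries where they do the work, as an engineer would, in place of code of your own. Each camera call takes 0.05 s, during which the arm holds its last target.

## Working session

There is one attempt and no reset: what is moved stays moved. The work goes in short steps, Python scripts to look and compute and a tool call to move; the robot and the scene stay as the last step left them, time stands still between calls to the robot, and variables do not carry over. Pictures are saved under pics/ and viewed, and the job is handed in when it is done.

Besides the shell and the picture viewer there is one more tool, called after "Call:" as name(argument=value, ...) on one line, values as JSON. servo_tool: Moves the arm, as the interface text tells. Its arguments: {"type":"object","properties":{"increments":{"type":"string"},"grip_force":{"type":"number"}},"required":["increments"]}

```bash
mkdir -p pics; ls
python3 - <<'E'
from bench import *
import cv2,pickle
o=get_obs();print(o)
for n in("top","side"):
    f=grab_frame(n);cv2.imwrite(f"pics/{n}0.png",f["frame"][:,:,::-1]);pickle.dump(f,open(n+"0.pkl","wb"));print(f["mtx"],f["D"],f["T"])
E
```

```text
pics
{'clock': 0.0, 'qpos': array([ 1.3637951 ,  0.69003217, -0.1945082 ,  1.56635602,  0.15731374,
        0.90250666, -0.21510666]), 'joint_vel': array([-0.00022742, -0.00108252, -0.00040458,  0.00051103,  0.00035191,
        0.00163077, -0.00067596]), 'effort': array([-2.47448816e-04, -5.39612460e+01, -1.26637872e+00, -1.58547449e+01,
        9.16112593e-03,  9.66685766e-03, -1.62071427e-05]), 'tcp_pos': array([ 0.14883578, -0.60633784,  0.23045065]), 'tool_rot': array([-2.47142526,  1.93778692,  0.00249646]), 'contact_force': array([-0.39969904, -1.00904405,  0.49188425]), 'wrist_torque': array([ 0.0196091 , -0.03112823,  0.00571563]), 'opening': 0.9988207767207891}
[[541.3669185    0.         279.39984072]
 [  0.         541.3669185  219.03640697]
 [  0.           0.           1.        ]] [0.07486689 0.         0.         0.         0.        ] [[ 0.13393311  0.96881067 -0.20848934  0.3670667 ]
 [-0.99098893  0.13057611 -0.02984661  0.06716921]
 [-0.00169199  0.21060807  0.97756912  1.01953301]
 [ 0.          0.          0.          1.        ]]
[[445.34814025   0.         278.97386603]
 [  0.         445.34814025 212.95127622]
 [  0.           0.           1.        ]] [-0.1484178  0.         0.         0.         0.       ] [[-0.27074638  0.69253864 -0.66864537 -0.03035553]
 [-0.96247862 -0.18160921  0.20162587  0.25664579]
 [ 0.01820155  0.69814635  0.71572368  0.71296428]
 [ 0.          0.          0.          1.        ]]
```

View pics/top0.png

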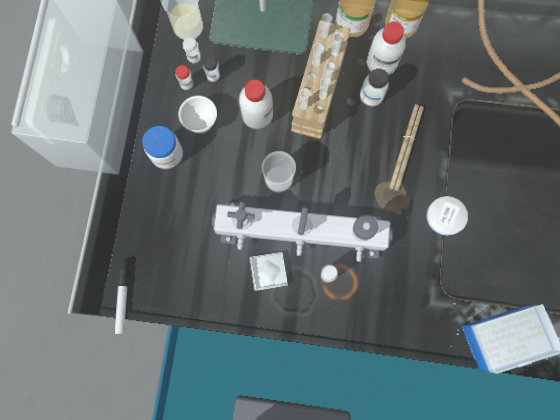

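View pics/side0.png

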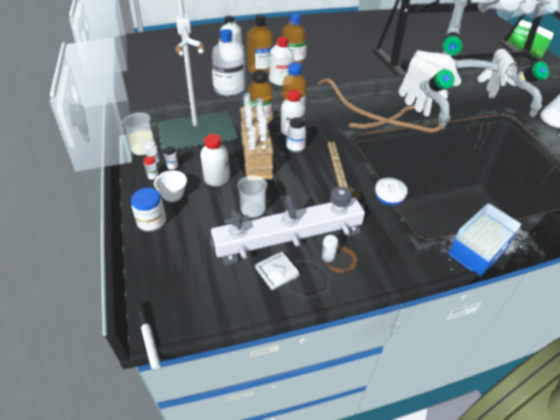

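The top view shows the row on the manifold: cross at (240,215), T key at (303,221) in the middle, round at (366,228). A beaker stands behind at (279,172). Next I measure the key from the depth.

```bash
cat > h.py <<'E'
import numpy as np,cv2,pickle
def world(f):
    h,w=f["z_map"].shape
    u,v=np.meshgrid(np.arange(w),np.arange(h))
    p=cv2.undistortPoints(np.stack([u,v],-1).reshape(-1,1,2).astype(float),f["mtx"],f["D"]).reshape(h,w,2)
    z=f["z_map"]
    P=np.stack([p[...,0]*z,-p[...,1]*z,-z],-1)
    W=P@f["T"][:3,:3].T+f["T"][:3,3]
    W[z==0]=np.nan
    return W
E
python3 - <<'E'
from h import *
for n,box in(("top",(285,195,325,250)),("side",(275,190,308,228))):
    f=pickle.load(open(n+"0.pkl","rb"));W=world(f)
    x0,y0,x1,y1=box
    S=W[y0:y1,x0:x1].reshape(-1,3)
    print(n,"valid",np.isfinite(S[:,0]).mean(),np.nanpercentile(S[:,2],[5,50,95,99]))
    for lo,hi in((.08,.12),(.093,.106)):
        Q=S[(S[:,2]>lo)&(S[:,2]<hi)]
        if len(Q)<5: print(len(Q));continue
        r=cv2.minAreaRect(Q[:,:2].astype(np.float32)*1000);print(len(Q),Q.mean(0),r)
    # manifold top
    A=W[190:265,200:400] if n=="top" else W[180:260,200:375]
    A=A.reshape(-1,3);M=A[(A[:,2]>.044)&(A[:,2]<.056)]
    r=cv2.minAreaRect(M[:,:2].astype(np.float32)*1000);print("bar",r)
    i=f["frame"][y0-10:y1+10,x0-20:x1+20]
    cv2.imwrite(f"pics/{n}crop.png",cv2.resize(i[:,:,::-1],None,fx=7,fy=7,interpolation=cv2.INTER_NEAREST))
f=pickle.load(open("top0.pkl","rb"));W=world(f)
for nm,(x,y) in dict(table=(200,260),cross=(240,215),round=(366,227),beaker=(279,172),jar=(330,273),dish=(268,271)).items(): 
    s=W[y-8:y+9,x-8:x+9].reshape(-1,3); print(nm,np.nanmean(s,0),np.nanmax(s[:,2]))
E
```

```text
top valid 0.9963636363636363 [-0.00252728  0.04485491  0.0983531   0.10074275]
169 [0.5651342  0.05486318 0.09851462] ((566.475830078125, 54.72277069091797), (10.901926040649414, 45.80961990356445), 87.16545104980469)
162 [0.56601614 0.0548112  0.09906535] ((566.475830078125, 54.72277069091797), (10.901926040649414, 45.80961990356445), 87.16545104980469)
bar ((567.0084838867188, 55.598350524902344), (50.81400680541992, 329.0989074707031), 1.954225778579712)
side valid 0.9952153110047847 [-0.00162403  0.04831314  0.09837524  0.10033998]
152 [0.56130953 0.05690491 0.09476514] ((565.1600341796875, 55.195621490478516), (11.623379707336426, 46.071922302246094), 87.1561279296875)
107 [0.56364716 0.05620932 0.09831998] ((565.7128295898438, 55.00810241699219), (11.551356315612793, 45.02922058105469), 86.528076171875)
bar ((566.348876953125, 53.998435974121094), (300.6282958984375, 185.7716064453125), 65.23834991455078)
table [4.85922736e-01 2.36576180e-01 8.77456124e-05] 0.006319958375933465
cross [0.56601626 0.16655076 0.07692135] 0.09782621869611585
round [ 0.56978161 -0.05529389  0.09750086] 0.10109696172879146
beaker [0.67674931 0.11155936 0.00387302] 0.0730876473442652
jar [ 0.48902568 -0.00693957  0.04187115] 0.06198605275692404
dish [0.48171065 0.10598211 0.00520378] 0.011724870514673746
```

Run:
```python
from h import *
f=pickle.load(open("top0.pkl","rb"));W=world(f)
np.set_printoptions(linewidth=250)
print((W[200:245:2,290:320,2]*1000).round().astype(int))
```

```text
[[                   0                   -1                   -1                   -3                   -3                   -1                   -3                    1                   -1                   -2                   -2
                     1                    2                   -1                    4                    4                   -1                    0                    1                    0                    3                    0
                     1                    4                    0                    4                   -1                   -2                   -3                   -1]
 [                  -1                    2                   -1                   -2                    0                   -4                   -1                   -3                   -2                   -1                    1
                     4                    0                    3                    2                   -3                   -3                    1                    0                    0                   -2                   
[... 12911 characters left out ...]
7]
 [                  -1                    0                    0                    1                    1                    0                    0                   24                   31                   32                   32
                    35                   32                   34                   29                   -1                   -1                    1                   -2                    0                    1                    3
                    -2                    0                   -3                   -1                   -3                    1                    1                    0]]<stdin>:4: RuntimeWarning: invalid value encountered in cast
```

The two views agree within 1 mm: key centre about (0.566, 0.055), top at z 0.100, size 46 x 11 mm, long axis at -2.8° from world x. That puts the key at about -0.08 rad, which fits the description. Next I check that the travel corridor is clear.

Run:
```python
from h import *
for n in("top","side"):
    W=world(pickle.load(open(n+"0.pkl","rb"))).reshape(-1,3)
    W=W[np.isfinite(W[:,0])]
    for y in np.arange(-.7,.3,.1):
        s=W[(W[:,1]>y)&(W[:,1]<y+.1)&(W[:,0]>.15)&(W[:,0]<.75)]
        if len(s): print(n,round(y,1),len(s),s[np.argmax(s[:,2])].round(3))
from bench import get_obs
from scipy.spatial.transform import Rotation as R
o=get_obs();M=R.from_rotvec(o["tool_rot"]).as_matrix();print(M.round(4)); print((M.T@(np.array([.566,.055,.231])-o["tcp_pos"])*100).round(2))
```

```text
top -0.7 1497 [ 0.292 -0.609 -0.836]
top -0.6 4604 [ 0.522 -0.503 -0.288]
top -0.5 6398 [ 0.37 -0.42  0.01]
top -0.4 8885 [ 0.424 -0.308  0.083]
top -0.3 8643 [ 0.37  -0.292  0.083]
top -0.2 12969 [ 0.572 -0.102  0.054]
top -0.1 12838 [ 0.563 -0.05   0.101]
top -0.0 12754 [0.566 0.054 0.105]
top 0.1 12550 [0.56  0.161 0.098]
top 0.2 12330 [0.543 0.209 0.054]
side -0.7 2222 [ 0.461 -0.603  0.002]
side -0.6 4088 [ 0.369 -0.514  0.007]
side -0.5 4721 [ 0.372 -0.424  0.007]
side -0.4 5363 [ 0.423 -0.347  0.08 ]
side -0.3 7653 [ 0.383 -0.28   0.08 ]
side -0.2 9299 [ 0.57  -0.102  0.051]
side -0.1 10213 [ 0.558 -0.054  0.1  ]
side -0.0 10762 [0.55  0.056 0.102]
side 0.1 11299 [0.556 0.167 0.097]
side 0.2 11357 [0.549 0.207 0.052]
[[ 2.385e-01 -9.711e-01 -5.000e-04]
 [-9.711e-01 -2.385e-01  1.600e-03]
 [-1.700e-03  1.000e-04 -1.000e+00]]
[-5.428e+01 -5.629e+01  4.000e-02]
```

Call:
servo_tool(increments="-0.8 -1.6 0 0 0 0 0; -1.6 -3.2 0 0 0 0 0; -1.6 -3.2 0 0 0 0 0; -1.6 -3.2 0 0 0 0 0; -1.6 -3.2 0 0 0 0 0; -1.6 -3.2 0 0 0 0 0; -1.6 -3.2 0 0 0 0 0; -1.6 -3.2 0 0 0 0 0", grip_force=80)

```text
clock: 0.9
tcp_pos: [0.3553, -0.4305, 0.2313]
tool_rot: [-2.473, 1.936, 0.001]
contact_force: [0.3, 0.6, -0.5]
opening: 1.0
```

Run:
```python
from bench import get_obs
o=get_obs();print(o["clock"],o["qpos"].round(3),o["tcp_pos"].round(3),o["tool_rot"].round(3))
```

```text
0.9 [ 0.903  0.6   -0.172  1.771  0.136  0.783 -0.664] [ 0.355 -0.431  0.231] [-2.473e+00  1.936e+00  1.000e-03]
```

Call:
servo_tool(increments="-3 -2.3 0 0 0 0 0; -3.6 -2.7 0 0 0 0 0; -3.6 -2.7 0 0 0 0 0; -3.6 -2.7 0 0 0 0 0; -3.6 -2.7 0 0 0 0 0; -3.6 -2.7 0 0 0 0 0; -3.6 -2.7 0 0 0 0 0; -3.6 -2.7 0 0 0 0 0")

```text
clock: 1.7
tcp_pos: [0.4922, -0.1054, 0.2313]
tool_rot: [-2.473, 1.937, 0.001]
contact_force: [1.8, -0.0, 0.6]
opening: 0.998
```

Call:
servo_tool(increments="-3.6 -2.7 0 0 0 0 0; -3.6 -2.7 0 0 0 0 0; -3.6 -2.7 0 0 0 0 0; -2.5 -2 0 0 0 0 0; -0.6 -0.7 0 0 0 0 0; 0 0 0 0 0 0.1 0; 0 0 0 0 0 0.1 0; 0 0 0 0 0 0.09 0")

```text
clock: 2.5
tcp_pos: [0.5629, 0.052, 0.2311]
tool_rot: [2.161, -2.279, -0.001]
contact_force: [0.0, 0.7, -0.4]
opening: 0.999
```

Call:
servo_tool(increments="0 0 0 0 0 0 0.2; 0 0 0 0 0 0 0.2")

```text
clock: 2.7
tcp_pos: [0.5633, 0.0519, 0.2312]
tool_rot: [2.168, -2.273, -0.0]
contact_force: [-0.1, 0.2, -1.4]
opening: 0.799
```

```bash
cat > st.py <<'E'
from bench import *
from scipy.spatial.transform import Rotation as R
import numpy as np,sys
o=get_obs();M=R.from_rotvec(o["tool_rot"]).as_matrix()
print(o["clock"],o["qpos"].round(3),o["tcp_pos"].round(4),"open",round(o["opening"],3));print(M.round(3))
print("yaw tool x",np.degrees(np.arctan2(M[1,0],M[0,0])).round(2),"err cm tool to (.566,.055,.073)",(M.T@(np.array([.566,.055,.073])-o["tcp_pos"])*100).round(2))
print(o["contact_force"].round(2),o["wrist_torque"].round(3))
E
python3 st.py
```

```text
2.7 [-0.161  0.607 -0.02   1.753  0.017  0.782 -1.808] [0.5633 0.0519 0.2312] open 0.799
[[-0.047 -0.999 -0.001]
 [-0.999  0.047 -0.   ]
 [ 0.     0.001 -1.   ]]
yaw tool x -92.7 err cm tool to (.566,.055,.073) [-0.32 -0.27 15.82]
[-0.1   0.24 -1.44] [-0.044  0.029 -0.008]
```

Call:
servo_tool(increments="-0.3 -0.3 1 0 0 0 0.3; 0 0 3 0 0 0 0.3; 0 0 3 0 0 0 0.3; 0 0 3 0 0 0 0.3; 0 0 2 0 0 0 0.3; 0 0 1 0 0 0 0.3; 0 0 0 0 0 0 0.3; 0 0 0 0 0 0 0.3")

```text
clock: 3.5
tcp_pos: [0.5676, 0.0549, 0.1017]
tool_rot: [-2.166, 2.275, -0.001]
contact_force: [0.1, 0.2, 0.3]
opening: 0.703
```

```bash
python3 st.py
python3 - <<'E'
from bench import *
import cv2
f=grab_frame("side");cv2.imwrite("pics/s1.png",cv2.resize(f["frame"][120:300,180:400,::-1],None,fx=3,fy=3))
E
```

```text
3.5 [-0.166  0.801 -0.019  1.846  0.029  0.494 -1.824] [0.5676 0.0549 0.1017] open 0.703
[[-0.049 -0.999  0.001]
 [-0.999  0.049  0.   ]
 [-0.    -0.001 -1.   ]]
yaw tool x -92.81 err cm tool to (.566,.055,.073) [-0.    0.16  2.87]
[0.08 0.16 0.3 ] [ 0.044  0.013 -0.033]
```

View pics/s1.png

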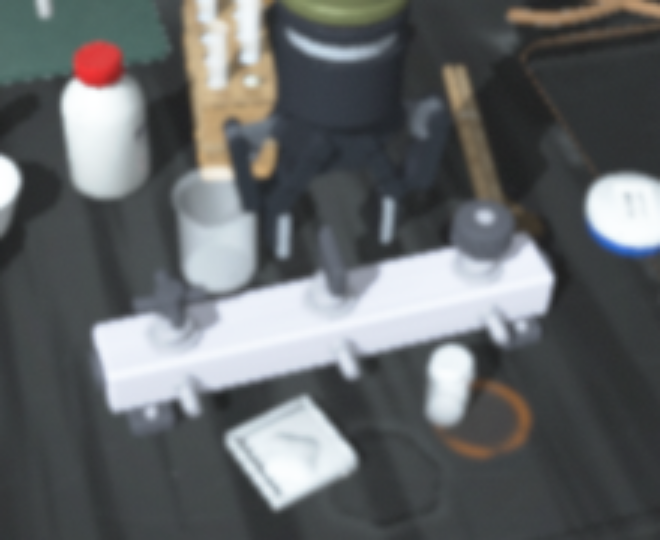

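The crop shows the pads at (283,235) and (387,220), one on each side of the T key at (330,260), and clear of the cross and the round knob. I descend the rest of the way and close.

Call:
servo_tool(increments="0 0.1 1.4 0 0 0 0.3; 0 0 1.4 0 0 0 0.3; 0 0 0 0 0 0 0.5; 0 0 0 0 0 0 0.7; 0 0 0 0 0 0 0.9; 0 0 0 0 0 0 1; 0 0 0 0 0 0 1; 0 0 0 0 0 0 1", grip_force=80)

```text
clock: 4.35
tcp_pos: [0.5666, 0.054, 0.0744]
tool_rot: [-2.165, 2.276, -0.003]
contact_force: [-0.6, -2.2, 5.6]
opening: 0.111
```

Call:
servo_tool(increments="0 0 0 0 0 0 1; 0 0 0 0 0 0 1")

```text
clock: 4.55
tcp_pos: [0.5666, 0.054, 0.0744]
tool_rot: [-2.165, 2.276, -0.003]
contact_force: [-0.8, -2.3, 5.6]
opening: 0.111
```

```bash
python3 st.py
```

```text
4.55 [-0.167  0.845 -0.016  1.861  0.031  0.435 -1.827] [0.5666 0.054  0.0744] open 0.111
[[-0.05  -0.999  0.001]
 [-0.999  0.05  -0.001]
 [ 0.001 -0.002 -1.   ]]
yaw tool x -92.87 err cm tool to (.566,.055,.073) [-0.09  0.07  0.14]
[-0.78 -2.25  5.63] [-0.307  0.215 -0.021]
```

Call:
servo_tool(increments="0 0 0 0 0 -0.06 1; 0 0 0 0 0 -0.08 1; 0 0 0 0 0 -0.08 1; 0 0 0 0 0 -0.08 1; 0 0 0 0 0 -0.06 1; 0 0 0 0 0 -0.04 1; 0 0 0 0 0 0 1; 0 0 0 0 0 0 1")

```text
clock: 5.35
tcp_pos: [0.5667, 0.0535, 0.0744]
tool_rot: [2.574, -1.801, 0.003]
contact_force: [-1.6, -2.4, 4.9]
opening: 0.11
```

```bash
python3 st.py
```

```text
5.35 [-0.112  0.845 -0.109  1.858  0.193  0.448 -1.58 ] [0.5667 0.0535 0.0744] open 0.11
[[ 0.343 -0.939  0.001]
 [-0.939 -0.343 -0.002]
 [ 0.002 -0.001 -1.   ]]
yaw tool x -69.95 err cm tool to (.566,.055,.073) [-0.16  0.01  0.14]
[-1.57 -2.36  4.86] [-0.381  0.181  0.107]
```

Call:
servo_tool(increments="0 0 0 0 0 -0.03 1; 0 0 0 0 0 -0.03 1; 0 0 0 0 0 0 1")

```text
clock: 5.65
tcp_pos: [0.5667, 0.0534, 0.0744]
tool_rot: [2.625, -1.726, 0.003]
contact_force: [-1.1, -1.9, 5.7]
opening: 0.113
```

```bash
python3 st.py
```

```text
5.65 [-0.104  0.846 -0.123  1.857  0.216  0.451 -1.544] [0.5667 0.0534 0.0744] open 0.113
[[ 0.397 -0.918  0.001]
 [-0.918 -0.397 -0.001]
 [ 0.002 -0.001 -1.   ]]
yaw tool x -66.64 err cm tool to (.566,.055,.073) [-0.17 -0.    0.14]
[-1.06 -1.94  5.71] [-0.332  0.201 -0.508]
```

The torque reached -0.5 N m, so this is the + stop, at yaw about -67°. Now I swing clockwise.

Call:
servo_tool(increments="0 0 0 0 0 0.08 1; 0 0 0 0 0 0.11 1; 0 0 0 0 0 0.11 1; 0 0 0 0 0 0.11 1; 0 0 0 0 0 0.11 1; 0 0 0 0 0 0.11 1; 0 0 0 0 0 0.06 1; 0 0 0 0 0 0 1")

```text
clock: 6.45
tcp_pos: [0.5667, 0.0543, 0.0744]
tool_rot: [-1.887, 2.51, -0.003]
contact_force: [-1.6, -1.9, 5.6]
opening: 0.109
```

Call:
servo_tool(increments="0 0 0 0 0 0.04 1; 0 0 0 0 0 0.02 1; 0 0 0 0 0 0 1")

```text
clock: 6.75
tcp_pos: [0.5667, 0.0544, 0.0744]
tool_rot: [-1.819, 2.561, -0.003]
contact_force: [-0.7, -1.3, 5.2]
opening: 0.115
```

```bash
python3 st.py
```

```text
6.75 [-0.206  0.847  0.049  1.863 -0.085  0.432 -2.003] [0.5667 0.0544 0.0744] open 0.115
[[-0.329 -0.944  0.002]
 [-0.944  0.329 -0.001]
 [ 0.    -0.002 -1.   ]]
yaw tool x -109.23 err cm tool to (.566,.055,.073) [-0.03  0.09  0.14]
[-0.66 -1.31  5.17] [-0.329  0.128  0.998]
```

Torque is +1 N m at the -0.35 stop. Second cycle next.

Call:
servo_tool(increments="0 0 0 0 0 -0.08 1; 0 0 0 0 0 -0.11 1; 0 0 0 0 0 -0.11 1; 0 0 0 0 0 -0.11 1; 0 0 0 0 0 -0.11 1; 0 0 0 0 0 -0.11 1; 0 0 0 0 0 -0.1 1; 0 0 0 0 0 0 1")

```text
clock: 7.55
tcp_pos: [0.5667, 0.0534, 0.0744]
tool_rot: [2.611, -1.746, 0.003]
contact_force: [-0.1, -3.0, 4.9]
opening: 0.107
```

```bash
python3 st.py
```

```text
7.55 [-0.106  0.845 -0.12   1.857  0.211  0.45  -1.555] [0.5667 0.0534 0.0744] open 0.107
[[ 0.382 -0.924  0.001]
 [-0.924 -0.382 -0.001]
 [ 0.002 -0.001 -1.   ]]
yaw tool x -67.55 err cm tool to (.566,.055,.073) [-0.17  0.    0.14]
[-0.13 -2.99  4.94] [-0.382  0.185  0.102]
```

Call:
servo_tool(increments="0 0 0 0 0 0.08 1; 0 0 0 0 0 0.11 1; 0 0 0 0 0 0.11 1; 0 0 0 0 0 0.11 1; 0 0 0 0 0 0.11 1; 0 0 0 0 0 0.11 1; 0 0 0 0 0 0.08 1; 0 0 0 0 0 0 1")

```text
clock: 8.35
tcp_pos: [0.5667, 0.0544, 0.0744]
tool_rot: [-1.839, 2.546, -0.003]
contact_force: [-0.5, -1.4, 5.9]
opening: 0.113
```

```bash
python3 st.py
```

```text
8.35 [-0.204  0.847  0.045  1.863 -0.078  0.432 -1.994] [0.5667 0.0544 0.0744] open 0.113
[[-0.314 -0.949  0.002]
 [-0.949  0.314 -0.001]
 [ 0.    -0.002 -1.   ]]
yaw tool x -108.32 err cm tool to (.566,.055,.073) [-0.04  0.09  0.14]
[-0.47 -1.35  5.92] [-0.188  0.198  0.295]
```

Both cycles are done, so I open it fully.

Call:
servo_tool(increments="0 0 0 0 0 -0.08 1; 0 0 0 0 0 -0.11 1; 0 0 0 0 0 -0.11 1; 0 0 0 0 0 -0.11 1; 0 0 0 0 0 -0.11 1; 0 0 0 0 0 -0.11 1; 0 0 0 0 0 -0.11 1; 0 0 0 0 0 -0.08 1")

```text
clock: 9.15
tcp_pos: [0.5667, 0.0533, 0.0744]
tool_rot: [2.704, -1.599, 0.003]
contact_force: [-0.8, -3.1, 5.3]
opening: 0.112
```

```bash
python3 st.py
```

```text
9.15 [-0.09   0.846 -0.147  1.856  0.256  0.456 -1.486] [0.5667 0.0533 0.0744] open 0.112
[[ 0.482 -0.876  0.002]
 [-0.876 -0.482 -0.002]
 [ 0.002 -0.001 -1.   ]]
yaw tool x -61.19 err cm tool to (.566,.055,.073) [-0.19 -0.02  0.14]
[-0.76 -3.09  5.25] [-0.43   0.201 -0.146]
```

Call:
servo_tool(increments="0 0 0 0 0 -0.1 1; 0 0 0 0 0 -0.1 1; 0 0 0 0 0 -0.1 1; 0 0 0 0 0 -0.1 1; 0 0 0 0 0 -0.1 1; 0 0 0 0 0 -0.1 1; 0 0 0 0 0 -0.04 1; 0 0 0 0 0 0 1")

```text
clock: 9.95
tcp_pos: [0.5673, 0.0526, 0.0744]
tool_rot: [3.067, -0.671, 0.005]
contact_force: [1.0, -3.5, 5.0]
opening: 0.113
```

```bash
python3 st.py
```

```text
9.95 [ 0.002  0.858 -0.305  1.851  0.494  0.507 -1.071] [0.5673 0.0526 0.0744] open 0.113
[[ 0.909 -0.418  0.002]
 [-0.418 -0.909 -0.003]
 [ 0.003  0.001 -1.   ]]
yaw tool x -24.69 err cm tool to (.566,.055,.073) [-0.22 -0.16  0.14]
[ 1.   -3.48  5.02] [-0.616  0.08   0.139]
```

Call:
servo_tool(increments="0 0 0 0 0 -0.03 1; 0 0 0 0 0 -0.03 1; 0 0 0 0 0 0 1")

```text
clock: 10.25
tcp_pos: [0.5674, 0.0526, 0.0744]
tool_rot: [3.085, -0.584, 0.004]
contact_force: [1.2, -4.0, 4.7]
opening: 0.111
```

```bash
python3 st.py
```

```text
10.25 [ 0.011  0.86  -0.32   1.85   0.513  0.513 -1.032] [0.5674 0.0526 0.0744] open 0.111
[[ 0.931 -0.365  0.002]
 [-0.365 -0.931 -0.002]
 [ 0.003  0.001 -1.   ]]
yaw tool x -21.43 err cm tool to (.566,.055,.073) [-0.22 -0.17  0.14]
[ 1.22 -3.96  4.7 ] [-0.584 -0.016 -0.537]
```

Torque is -0.54 N m at the open stop. I release and lift.

Call:
servo_tool(increments="0 0 0 0 0 0 0.7; 0 0 0 0 0 0 0.6; 0 0 0 0 0 0 0.6; 0 0 0 0 0 0 0.6; 0 0 -1 0 0 0 0.6; 0 0 -2 0 0 0 0.6; 0 0 -4 0 0 0 0.6; 0 0 -4 0 0 0 0.6")

```text
clock: 11.05
tcp_pos: [0.5654, 0.055, 0.1846]
tool_rot: [3.088, -0.577, -0.002]
contact_force: [0.5, 0.6, 1.3]
opening: 0.398
```

Call:
servo_tool(increments="0 0 -4 0 0 0 0.6; 0 -4 0 0 0 0 0.6; 0 -4 0 0 0 0 0.6; 0 -4 0 0 0 0 0.6; 0 -4 0 0 0 0 0.6; 0 0 0 0 0 0 0.6; 0 0 0 0 0 0 0.6")

```text
clock: 11.75
tcp_pos: [0.6234, 0.2054, 0.2235]
tool_rot: [-3.088, 0.574, 0.001]
contact_force: [-0.4, -1.5, -0.1]
opening: 0.4
```

```bash
python3 st.py
python3 - <<'E'
from h import *
from bench import *
for n in("top","side"):
    f=grab_frame(n);pickle.dump(f,open(n+"1.pkl","wb"));cv2.imwrite(f"pics/{n}2.png",f["frame"][:,:,::-1])
    W=world(f);S=W.reshape(-1,3)
    Q=S[(S[:,2]>.093)&(S[:,2]<.106)&(np.hypot(S[:,0]-.566,S[:,1]-.055)<.04)]
    print(n,len(Q),cv2.minAreaRect(Q[:,:2].astype(np.float32)*1000) if len(Q)>5 else "")
E
```

```text
11.75 [-0.162  0.766 -0.438  1.462  0.358  0.994 -1.057] [0.6234 0.2054 0.2235] open 0.4
[[ 0.933 -0.359 -0.   ]
 [-0.359 -0.933  0.   ]
 [-0.    -0.    -1.   ]]
yaw tool x -21.06 err cm tool to (.566,.055,.073) [ 0.06 16.1  15.05]
[-0.35 -1.5  -0.1 ] [0.019 0.011 0.051]
top 0 
side 129 ((566.4002685546875, 55.0157470703125), (45.843116760253906, 13.06040096282959), 67.99456024169922)
```

View pics/top2.png

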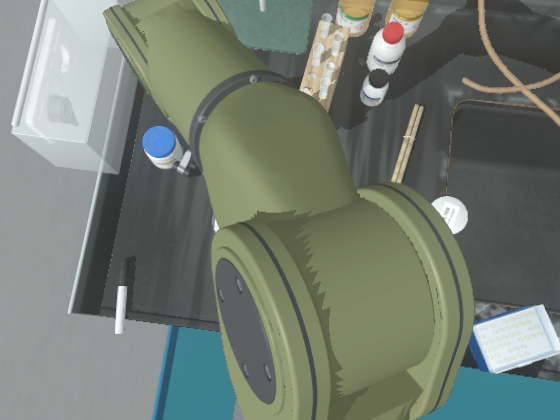

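View pics/side2.png

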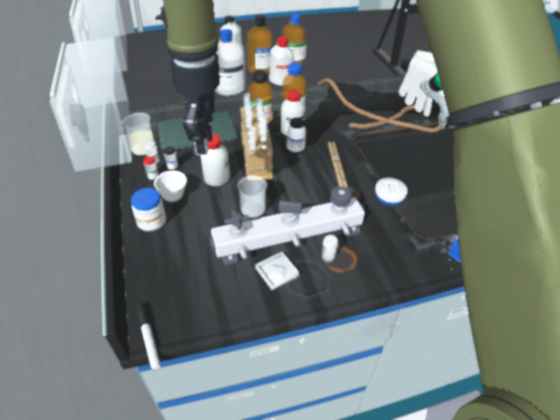

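The top view is blocked by the arm. The side view shows the T key at (291,208), turned; its long axis measures 68.0° in world, or about 1.15 rad relative to the manifold, so it is at the open stop. The cross (237,220), round knob (340,195) and glassware are where they were. The gripper hangs clear.

```bash
python3 -c "
from bench import *
print(get_obs()['contact_force'],get_obs()['joint_vel'].round(4));print(hand_in())"
```

```text
[-0.79304507 -0.56747202 -0.32400432] [ 0.0139 -0.0055  0.008   0.0037  0.0003 -0.0033 -0.002 ]
the job is handed in; nothing more can be done
None
```

The seized valve is open at its far stop and released, and I handed the job in at about 12 s. The hand-in gives no verdict.

- **What I did:** I gripped the T key from above and swung it anticlockwise to its near stop, clockwise to its other stop, and through both once more. I then turned it anticlockwise to the open stop, let go, lifted and moved the gripper clear.
- **Stops:** Wrist torque rose to 0.5 to 1 N m at the first swing each way and at the open stop. On the second cycle it was weaker: 0.3 N m clockwise. On the second anticlockwise swing I saw no stop torque, but the tool had turned to about +0.35 rad and the key later turned past that stop.
- **Last checks:** The side camera shows the key's long axis at 68° in world, which is about 1.15 rad from square across the manifold. The round and cross valves and the glassware look unmoved by eye; I did not measure the valve angles. Contact force was under about 1.5 N, which is sensor noise.
- **Check that failed:** The top camera's view of the valve was blocked by the arm, so the final angle comes from the side camera and the tool's yaw at the stop. Those two agree to within about 1°.

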